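Stopper the wide-necked flask

TASK

Close the wide-necked conical flask with the white stopper that lies in the grey fitted case: lift the stopper out by its tapered plug, set it down on the open bench and let go, then take it again by its handle. Lower it gently, plug first, into the flask's neck until its flange rests on the rim all round, and let go. Leave the flask standing where it is and do not disturb the narrow-necked flask, the beaker or the slide box.

Things in the scene. Friction and masses are not known exactly. Their poses are not given: they have to be found in the camera images.
- stopper_mid (a point): White plastic stopper, 119 mm long, 0.12 kg; this point is half-way along its axis, z along the axis to the handle end. From the narrow end (z = -59.5 mm): round plug 64 mm long, tapering 35 to 40 mm diameter, then a flange 50 mm diameter, 5 mm thick, then the handle. Starts lying level, plug to the case's +x and towards the robot. Stands steadily on its flat narrow end. When home this point is 4.5 mm below the flask's rim.
- stopper_handle (a point): Centre of the stopper's round handle, 24 mm diameter, 50 mm long, 34.5 mm along z from the stopper's centre; same axes.
- case: Grey open fitted case fixed on the bench, 190 mm (x) by 170 mm (y), z up, origin at the centre of its underside. Stopper's axis along x at y = 0, 38 mm above the bench: narrow end at x = 44 mm, flange x = -20 to -25, handle end x = -75. For x below -28 mm it is a block 48 mm high whose 27 mm wide channel fits the handle closely: the handle cannot be gripped there.
- case_bay (a point): Point on the floor of the case's open bay, 10 mm along the case's x from its centre, 6 mm above the bench; axes as the case. The bay spans case x = -28 to 85 mm, 150 mm wide (y), rim 40 mm above the bench: finger room on both sides of the plug. A low saddle 18 mm wide (case x = 31 to 43 mm, top 20 mm above the bench) bears the narrow end.
- flask_mouth (a point): Centre of the mouth, at rim height, of the clear glass wide-necked conical flask; z up along its axis. The flask stands loose on the bench, 175 mm high, about 0.45 kg, base 104 mm in diameter, neck (the top 55 mm) 52 mm outside and 43 mm inside diameter, straight inside.
- narrow_flask_mid (a point): Bystander: half-way up the clear glass narrow-necked conical flask, 165 mm high, base 94 mm, neck 30 mm outside diameter; loose.
- beaker_mid (a point): Bystander: half-way up a clear glass beaker, 95 mm high, 72 mm in diameter; loose.
- slide_box_mid (a point): Bystander: centre of a closed wooden slide box, 85 by 100 mm, 38 mm high; loose.

How it is judged (in metres and radians):
On the way:
1. the stopper has been set down on the bench outside the case and let go (horizontal distance between stopper_mid and case above 0.115 m and height (world z) of stopper_mid below 0.066 m and contact force between stopper and the fingers below 0.05 N and linear speed of stopper below 0.03 m/s), for 0.2 s.
At the end, for the whole second after the job is handed in: The stopper is plug down in the wide-necked flask with its flange on the rim (centre within 3.5 mm of its home height and 6 mm of the neck's axis, axes within 0.06 rad), at rest; the flask stands upright on the bench (within 0.06 rad), never having been moved more than 40 mm (z of stopper_mid in the frame of flask_mouth between -0.008 and -0.001 m and horizontal distance between stopper_mid and flask_mouth below 0.006 m and angle between the z axis of stopper_mid and the z axis of flask_mouth, either way round below 0.06 rad and angle between stopper_mid's own z axis and vertical below 0.1 rad and angle between flask_mouth's own z axis and vertical below 0.06 rad and height (world z) of flask_mouth below 0.18 m and linear speed of stopper below 0.02 m/s); the robot touches nothing.
It fails at once if the stopper is dropped or rammed into the neck (faster than 0.35 m/s there) (horizontal distance between stopper_mid and flask_mouth below 0.02 m and z of stopper_mid in the frame of flask_mouth below 0.055 m and linear speed of stopper above 0.35 m/s).
It fails at once if the flask is tipped (0.3 rad) or its mouth moved more than 40 mm (angle between flask_mouth's own z axis and vertical above 0.3 rad or distance of flask_mouth from where it was at the start of the episode above 0.04 m).
It fails at once if the narrow-necked flask is moved more than 30 mm or tipped (distance of narrow_flask_mid from where it was at the start of the episode above 0.03 m or angle between narrow_flask_mid's own z axis and vertical above 0.3 rad).
It fails at once if the beaker is moved more than 30 mm or tipped (distance of beaker_mid from where it was at the start of the episode above 0.03 m or angle between beaker_mid's own z axis and vertical above 0.3 rad).
It fails at once if the slide box is moved more than 30 mm or tipped (distance of slide_box_mid from where it was at the start of the episode above 0.03 m or angle between slide_box_mid's own z axis and vertical above 0.3 rad).
It also fails if it takes over 72 s, if anything falls off the work surface, if the arm or the gripper's body presses on something with over 40 N, if the wrist force passes 120 N, or if a joint passes its speed limit or range.

ROBOT

A 6-joint arm with a two-finger parallel gripper is mounted at the origin on the work surface. World frame = base frame: x ahead of the robot, y to its left, z up, the work surface at z = 0. Lengths are in mm, angles in rad, forces in N, time in s.
With the tool pointing down it reaches from about 350 to 975 mm from the base axis. Payload 7.1 kg.
Tool frame: the origin (TCP) lies at the very end of the fingers, on their centre line; the grasp point (between the pads) lies 19 mm behind it; x points along the fingers, z is the direction in which the jaws open and shut, and the axes are right-handed (so a half turn about x gives the same grasp; the last joint's range is limited). The gripper opens to 88 mm and grips with 3 to 60 N. Pads are 20 mm wide; open, the fingers measure 115 mm over their backs; the gripper's body (75 mm by 178 mm) begins 61 mm behind the grasp point.
Start: joints at [-1.146, 0.423, 1.63, -0, 1.089, -0.019], TCP at [268.373, -564.429, 222.675] pointing down, gripper open.
Joint ranges: [-3, 3], [-0.9, 2.11], [0.09, 2.58], [-1.31, 4.45], [0.11, 2.69], [-2.54, 2.54]. Speed limits (rad/s): [2.39, 2.39, 3.01, 3.14, 3.14, 3.14].

INTERFACE

Orientations are given as a rotation vector (axis times angle).
In Python, from workcell import * gives the robot as it stands.
- The arm moves only by the shell command python3 -m crank 'ROWS'. ROWS is JSON, a list of rows, each a list of 3 entries, a list of its own where there are three numbers: the shift along the tool's x, y, z in cm, then the turn, a rotation vector about the tool's x, y, z in degrees, then the finger opening in cm, from 0 to 8.78. In form: [[[dx, dy, dz], [rx, ry, rz], claw], ...]. A call has 1 to 5 rows; each row shifts and turns the commanded pose from where the row before left it, along the tool's axes as they then stand; what a row does not reach is not made up. A row lasts 1/8 s, in which the tool goes at most 62.5 mm and 10.7 degrees, less where a joint would pass 70% of its speed; a pose out of reach is approached as far as the arm can. A call with a gripper value outside its range is refused whole. The fingers move at their own pace and stop on an object; the grip force is fixed at half the most. Time passes only in rows, so rows that do not move let the fingers close. It gives the time, the measured TCP pose, the force and the opening at its end, in the units of the state.
- get_obs(): the state, without advancing time (a new reading comes with each control period).
- get_image(name): name is "scene" or "top"; returns a dict with "pixels" (400x640x3 uint8, red, green, blue), "mtx" (3x3 intrinsics, pixels), "view" (4x4, takes a point from world to camera coordinates). Camera axes: x right, y down, z forward; pixel columns grow to the right and rows downward; lengths in mm; the calibration is good to about 2 mm. A picture is of the moment at which its call begins. There is no depth.
- close_job(): hands the job in, once; it reports no verdict.
The state is a dict: "t": time; "qpos": joint angles; "qvel": joint speeds; "joint_torque": joint torques, N m; "ee_pos": TCP position; "orientation": TCP orientation; "ft_force": force on the tool from outside, world axes, zero at the start; "moment": the same for the moment, N m; "width": finger opening in mm.
Only numpy, scipy, OpenCV 4.12 (cv2) and the standard library are available. Lean on these libraries where they do the work, as an engineer would, in place of code of your own. Each camera call takes 0.05 s, during which the arm holds its last target.

## Working session

There is one attempt and no reset: what is moved stays moved. The work goes in short steps, Python scripts to look and compute and a shell command to move; the robot and the scene stay as the last step left them, time stands still between calls to the robot, and variables do not carry over. Pictures are saved under pics/ and viewed, and the job is handed in when it is done.

```bash
ls; mkdir -p pics
python3 - <<'E'
from workcell import *
import cv2
for n in ("scene","top"):
    d=get_image(n); cv2.imwrite(f"pics/{n}0.png",cv2.cvtColor(d["pixels"],cv2.COLOR_RGB2BGR)); print(n,d["mtx"],d["view"])
print(get_obs())
E
```

```text
pics
scene [[436.16355948   0.         321.76436935]
 [  0.         436.16355948 202.04714849]
 [  0.           0.           1.        ]] [[ 4.16523676e-02  9.99009129e-01 -1.56793191e-02 -4.39982414e+01]
 [ 5.38764776e-01 -3.56734688e-02 -8.41700611e-01 -1.94872455e+02]
 [-8.41425930e-01  2.66113584e-02 -5.39716814e-01  2.07911540e+03]
 [ 0.00000000e+00  0.00000000e+00  0.00000000e+00  1.00000000e+00]]
top [[433.16217189   0.         316.2493678 ]
 [  0.         433.16217189 195.84515395]
 [  0.           0.           1.        ]] [[-1.61248478e-02 -9.99793877e-01  1.23366073e-02 -7.27963328e+00]
 [-9.91804976e-01  1.44296253e-02 -1.26943592e-01  6.24527616e+02]
 [ 1.26739414e-01 -1.42824546e-02 -9.91833218e-01  1.25546353e+03]
 [ 0.00000000e+00  0.00000000e+00  0.00000000e+00  1.00000000e+00]]
{'t': 0.1, 'qpos': array([-1.14596658e+00,  4.23726628e-01,  1.63059239e+00,  2.17451449e-05,
        1.08862009e+00, -1.89729871e-02]), 'qvel': array([-0.00124895, -0.00221598, -0.00281528, -0.00016143,  0.00049349,
       -0.00054907]), 'joint_torque': array([ 8.69337000e-04, -5.45609307e+01, -2.74323964e+01,  6.45243656e-02,
        1.87753339e-02, -5.60160618e-05]), 'ee_pos': array([ 268.19976619, -563.98010257,  222.0113617 ]), 'orientation': array([ 0.87716204,  1.38820037, -0.87592021]), 'ft_force': array([ 0.28600136,  0.40575707, -0.4650675 ]), 'moment': array([-0.03336808,  0.03299653, -0.02932819]), 'width': 87.66547712145221}
```

View pics/scene0.png

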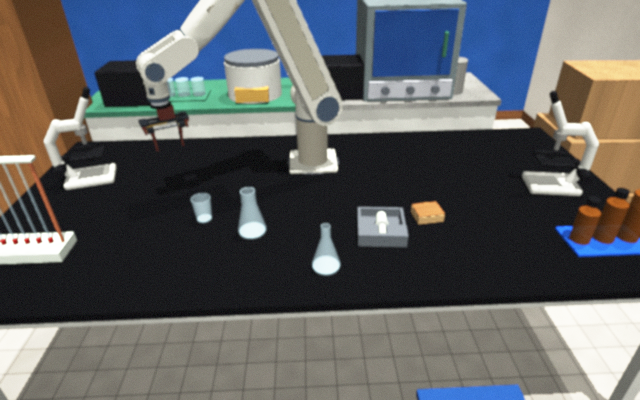

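View pics/top0.png

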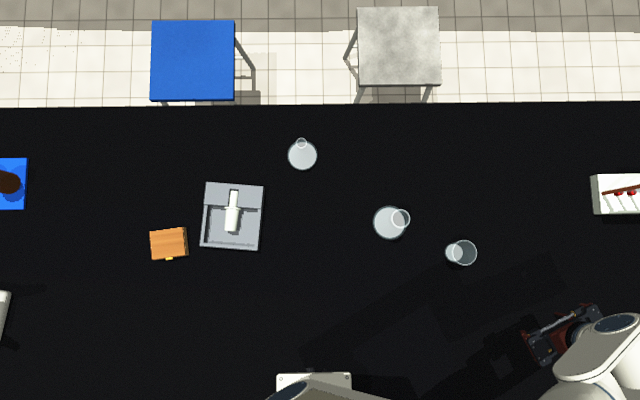

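```bash
cat > h.py <<'E'
from workcell import *
import cv2, numpy as np
from scipy.spatial.transform import Rotation as R
def snap(tag):
    o={}
    for n in ("scene","top"):
        d=get_image(n); o[n]=d; cv2.imwrite(f"pics/{n}_{tag}.png",cv2.cvtColor(d["pixels"],cv2.COLOR_RGB2BGR)); np.savez(f"pics/{n}_{tag}.npz",**d)
    return o
def crop(img,r0,r1,c0,c1,k): return cv2.resize(cv2.cvtColor(img[r0:r1,c0:c1],cv2.COLOR_RGB2BGR),None,fx=k,fy=k,interpolation=cv2.INTER_CUBIC)
def ray(d,u,v):
    V=d["view"]; Rm=V[:3,:3]; c=-Rm.T@V[:3,3]
    r=Rm.T@np.linalg.solve(d["mtx"],[u,v,1.]); return c,r/np.linalg.norm(r)
def onz(d,u,v,z):
    c,r=ray(d,u,v); return c+r*(z-c[2])/r[2]
def proj(d,p):
    q=d["view"]@np.append(p,1); q=d["mtx"]@q[:3]; return q[:2]/q[2]
def tri(rays):
    A=np.zeros((3,3));b=np.zeros(3)
    for c,r in rays:
        P=np.eye(3)-np.outer(r,r);A+=P;b+=P@c
    return np.linalg.solve(A,b)
E
python3 - <<'E'
from h import *
o=snap("1")
t=o["top"]["pixels"]; s=o["scene"]["pixels"]
cv2.imwrite("pics/z1.png",crop(t,170,260,190,280,6))
cv2.imwrite("pics/z2.png",np.hstack([crop(t,195,250,365,420,6),crop(s,180,245,230,275,5)[:325].copy() if 0 else cv2.resize(crop(s,180,245,225,280,6),(330,330))]))
cv2.imwrite("pics/z3.png",crop(s,195,255,345,415,8))
E
```

```text
(no output)
```

View pics/z1.png

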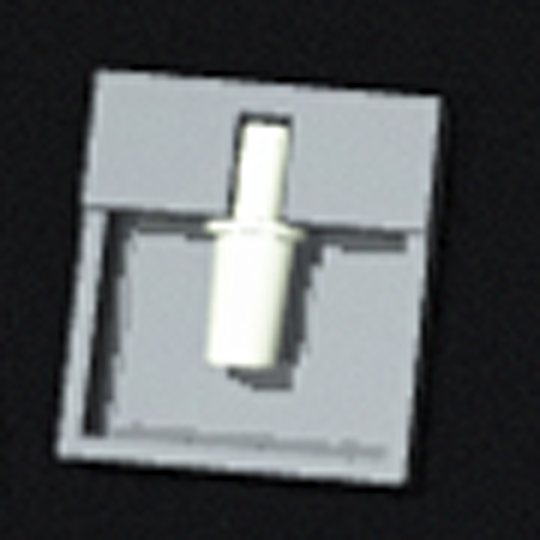

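View pics/z2.png

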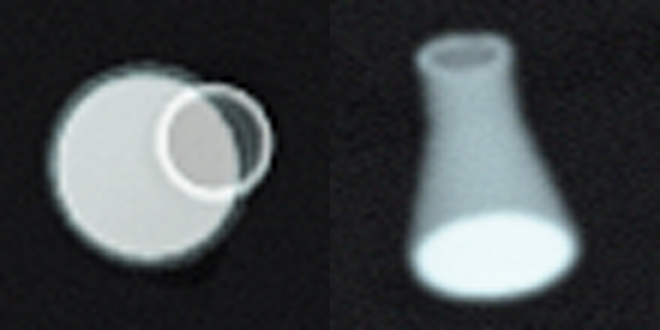

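View pics/z3.png

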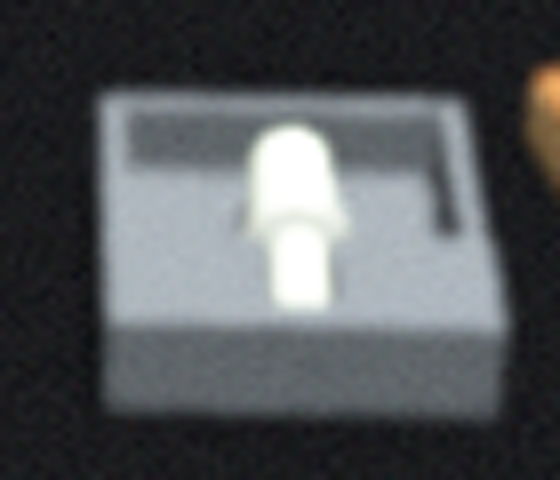

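```bash
cat > meas.py <<'E'
from h import *
def stopper(d,z,roi,thr=235):
    im=d["pixels"].astype(int); r0,r1,c0,c1=roi
    m=np.zeros(im.shape[:2],np.uint8); m[r0:r1,c0:c1]=(im[r0:r1,c0:c1].min(2)>thr)
    ys,xs=np.nonzero(m); P=np.array([onz(d,x,y,z)[:2] for x,y in zip(xs,ys)])
    c=P.mean(0); w,v=np.linalg.eigh(np.cov((P-c).T)); a=v[:,1]
    s=(P-c)@a; 
    return c,a,s.min(),s.max(),len(xs),(xs.min(),xs.max(),ys.min(),ys.max())
E
python3 - <<'E'
from meas import *
L=lambda n:dict(np.load(f"pics/{n}_1.npz"))
t,s=L("top"),L("scene")
print(t["pixels"][200:235:3,233].tolist())
print(t["pixels"][218,385:415].min(1).tolist())
for thr in (200,215): print(stopper(t,38,(180,250,205,262),thr))
print(stopper(s,38,(200,240,368,395),215))
# case top corners (block top z=48 at far side; rim z=40 at near)
f=lambda x,y,k,c0,r0:((x+.5)/k-.5+c0,(y+.5)/k-.5+r0)
for x,y,z in((97,70,48),(442,97,48),(408,487,40),(58,458,40)): print(onz(t,*f(x,y,6,190,170),z))
u,v=f(214.5,142,6,365,195); print("mouth top",u,v,onz(t,u,v,175))
a,b=f(0,0,1,0,0)
us=225+(465/1-330+.5)/6-.5; vs=180+(53*65/55+.5)*1/6-.5-0; 
us=225+(465-330+.5)/6-.5; vs=180+(53+.5)/330*65-.5
print("mouth scene",us,vs,onz(s,us,vs,175), tri([ray(t,u,v),ray(s,us,vs)]))
# base circle
u,v=f(148,165,6,365,195);print("base",onz(t,u,v,3))
# others
for n,z,u,v in(("narrow neck",165,301.5,143),("beaker rim",95,467,253),("beaker base",0,455,253),("box",38,168,242)): print(n,onz(t,u,v,z))
E
```

```text
[[253, 254, 253], [253, 254, 253], [241, 244, 236], [250, 251, 248], [253, 254, 252], [252, 253, 250], [251, 253, 247], [249, 251, 245], [245, 249, 240], [241, 245, 235], [221, 229, 210], [99, 103, 107]]
[207, 205, 206, 204, 200, 206, 235, 237, 181, 183, 187, 187, 185, 182, 187, 185, 187, 187, 165, 67, 60, 70, 57, 110, 185, 75, 17, 17, 21, 20]
(array([578.1542595 , 237.55602941]), array([-0.99236902,  0.12330339]), np.float64(-65.83540010168704), np.float64(53.16537822472352), 367, (np.int64(224), np.int64(237), np.int64(191), np.int64(230)))
(array([578.37918859, 237.67503366]), array([-0.99266192,  0.12092273]), np.float64(-65.61071729712418), np.float64(53.34881176649156), 338, (np.int64(225), np.int64(237), np.int64(191), np.int64(230)))
(array([566.98151505, 239.3858231 ]), array([-0.99296942,  0.11837113]), np.float64(-71.26835849568184), np.float64(67.55805749524028), 180, (np.int64(377), np.int64(387), np.int64(211), np.int64(233)))
[671.84870851 311.253922    48.        ]
[655.87676086 140.47749003  48.        ]
[464.25790876 158.08614812  40.        ]
[481.0969055  329.11507686  40.        ]
mouth top 400.3333333333333 218.25 [ 543.63425443 -237.98354126  175.        ]
mouth scene 247.08333333333334 190.03787878787878 [ 541.60880307 -236.76218814  175.        ] [ 543.50899468 -237.0733412   176.24758821]
base [ 544.90017483 -239.374544      3.        ]
narrow neck [754.93270271  23.01088217 165.        ]
beaker rim [ 448.25175607 -439.52119915   95.        ]
beaker base [ 447.92384772 -436.9262149     0.        ]
box [494.04577539 421.46142261  38.        ]
```

Run:
```python
import workcell; print([n for n in dir(workcell) if n[0]!='_'])
from h import *
t=dict(np.load("pics/top_1.npz"))
f=lambda x,y,k,c0,r0:((x+.5)/k-.5+c0,(y+.5)/k-.5+r0)
for n,x,y,z in(("handle end",264.5,122,38),("flange L/R mid",254,230,38),("narrow end",242,366,35)): print(n,onz(t,*f(x,y,6,190,170),z))
c=np.array([568.3,234.7]);ex=np.array([-.9957,.0925])
for x in(-75,-22.5,44,-15.5,5): print(x,c+ex*x)
print(R.from_rotvec(get_obs()["orientation"]).as_matrix())
```

```text
['Unreachable', 'close_job', 'get_image', 'get_obs']
handle end [646.05947014 229.97297993  38.        ]
flange L/R mid [592.00753586 234.73597614  38.        ]
narrow end [524.89857376 240.61708375  35.        ]
-75 [642.9775 227.7625]
-22.5 [590.70325 232.61875]
44 [524.4892 238.77  ]
-15.5 [583.73335 233.26625]
5 [563.3215 235.1625]
[[-3.86124501e-04  9.03133470e-01  4.29359739e-01]
 [ 8.50390172e-04  4.29359913e-01 -9.03133070e-01]
 [-9.99999564e-01  1.64014965e-05 -9.33802209e-04]]
```

```bash
python3 -m crank '[[[-4,0,0],[0,0,0],8.7],[[0,0,0],[0,0,10],8.7],[[0,0,0],[0,0,10],8.7],[[0,0,0],[0,0,0],8.7]]'; python3 -c "
from h import *
o=get_obs();print(o['qpos'],o['ee_pos'],o['orientation']);print(R.from_rotvec(o['orientation']).as_matrix())"
```

```text
t: 0.7
ee_pos: [266.1, -565.1, 261.6]
orientation: [1.083, 1.186, -0.611]
ft_force: [-0.3, -0.7, -0.8]
width: 87.1
[-1.31726974  0.41527592  1.59163143  0.36465252  1.22616349 -0.32619647] [ 266.07457959 -565.09057107  261.58261534] [ 1.08290093  1.18607204 -0.6108449 ]
[[ 0.30856976  0.85057743  0.42579658]
 [ 0.14731321  0.39950676 -0.90481665]
 [-0.93972524  0.34192452 -0.00202558]]
```

```bash
cat >> h.py <<'E'
def go(Rt,pt,off=0.):
    """delta from measured pose to target: rotation (tool rotvec deg), shift in current tool axes and in target tool axes (cm)"""
    o=get_obs(); Rc=R.from_rotvec(o["orientation"]).as_matrix(); d=np.array(pt)-o["ee_pos"]
    print("t",round(o["t"],2),"pos",o["ee_pos"].round(1),"q",o["qpos"].round(2),"w",round(o["width"],1))
    print("rot deg (tool)",np.degrees(R.from_matrix(Rc.T@Rt).as_rotvec()).round(2),"| shift now-axes cm",(Rc.T@d/10).round(2),"| shift target-axes cm",(Rt.T@d/10).round(2))
def frame(x,z):
    x=np.array(x,float);x/=np.linalg.norm(x);z=np.array(z,float);z-=x*(z@x);z/=np.linalg.norm(z)
    return np.c_[x,np.cross(z,x),z]
H=np.array([.9957,-.0925,0]); UP=np.array([0,0,1.])   # handle dir in case, up
CZ=np.array([-.0925,-.9957,0])
def Rcase(a): a=np.radians(a); return frame(-np.sin(a)*H-np.cos(a)*UP,CZ)
E
cat >> log.py <<'E'
from h import *
import json
o=get_obs(); open("log.jsonl","a").write(json.dumps([o["qpos"].tolist(),o["ee_pos"].tolist(),o["orientation"].tolist()])+"\n")
E
python3 log.py; python3 -c "
from h import *
go(Rcase(0),[563,235,320])"
```

```text
t 0.7 pos [ 266.1 -565.1  261.6] q [-1.32  0.42  1.59  0.36  1.23 -0.33] w 87.1
rot deg (tool) [ 30.18  -5.43 -19.49] | shift now-axes cm [ 15.46  59.22 -59.76] | shift target-axes cm [ -5.84  22.16 -82.41]
```

```bash
python3 -m crank '[[[-2,0,0],[7.55,-1.36,-4.87],8.7],[[-2,0,0],[7.55,-1.36,-4.87],8.7],[[-2,0,0],[7.55,-1.36,-4.87],8.7],[[0,0,0],[7.55,-1.36,-4.87],8.7],[[0,0,0],[0,0,0],8.7]]'; python3 log.py;  python3 -c "
from h import *
go(Rcase(0),[563,235,320])"
```

```text
t: 1.32
ee_pos: [255.9, -569.7, 320.9]
orientation: [1.269, 1.165, -1.273]
ft_force: [0.0, -0.4, -0.3]
width: 87.0
t 1.32 pos [ 255.9 -569.7  320.9] q [-1.17  0.33  1.54 -0.    1.27  0.49] w 87.0
rot deg (tool) [ 0.45  0.2  -0.03] | shift now-axes cm [ -0.19  23.78 -82.78] | shift target-axes cm [  0.09  23.13 -82.96]
```

```bash
M='[[[0,1.65,-5.92],[0,0,0],8.7]]'; python3 -m crank '[[[0,1.65,-5.92],[0.1,0,0],8.7],[[0,1.65,-5.92],[0.1,0,0],8.7],[[0,1.65,-5.92],[0.1,0,0],8.7],[[0,1.65,-5.92],[0.1,0,0],8.7],[[0,1.65,-5.92],[0,0,0],8.7]]' && python3 -m crank '[[[0,1.65,-5.92],[0,0,0],8.7],[[0,1.65,-5.92],[0,0,0],8.7],[[0,1.65,-5.92],[0,0,0],8.7],[[0,1.65,-5.92],[0,0,0],8.7],[[0,1.65,-5.92],[0,0,0],8.7]]'; python3 log.py; python3 -c "
from h import *
go(Rcase(0),[563,235,320])"
```

```text
t: 1.95
ee_pos: [363.7, -281.3, 319.8]
orientation: [1.277, 1.161, -1.277]
ft_force: [1.0, -1.2, -0.5]
width: 87.3
t: 2.58
ee_pos: [474.3, 5.5, 319.6]
orientation: [1.277, 1.161, -1.277]
ft_force: [1.2, -0.7, -0.4]
width: 87.0
t 2.58 pos [474.3   5.5 319.6] q [-0.01  0.08  1.85 -0.    1.21  1.65] w 87.0
rot deg (tool) [-0.    0.08 -0.11] | shift now-axes cm [ -0.06   6.71 -23.67] | shift target-axes cm [ -0.04   6.71 -23.67]
```

```bash
cat > kin.py <<'E'
from h import *
import json
from scipy.optimize import least_squares
def fk(q,k):
    a1,h,L1,L2,Lt=k
    Ra=R.from_euler('z',q[0])*R.from_euler('y',q[1]+q[2])
    pw=R.from_euler('z',q[0]).apply([a1+L1*np.sin(q[1])+L2*np.sin(q[1]+q[2]),0,h+L1*np.cos(q[1])+L2*np.cos(q[1]+q[2])])
    Rt=Ra*R.from_euler('z',q[3])*R.from_euler('y',q[4])*R.from_euler('z',q[5])
    return pw+Rt.apply([0,0,Lt]),Rt
D=[json.loads(l) for l in open("log.jsonl")]
def fit():
    return least_squares(lambda k:np.concatenate([fk(q,k)[0]-p for q,p,_ in D]),[0,300,450,450,200],x_scale=100)
# tool frame: x=wrist z ; offset rotation
q,p,o=D[0]; 
def Roff(): return (fk(D[0][0],[0]*5)[1].inv()*R.from_rotvec(D[0][2]))
if __name__=="__main__":
    s=fit(); print(s.x.round(1),np.abs(s.fun).max()); r=Roff()
    for q,p,o in D: print(np.degrees((fk(q,s.x)[1]*r*R.from_rotvec(o).inv()).magnitude()).round(2))
    print(r.as_matrix().round(2))
E
python3 kin.py
```

```text
[-34.  281.4 561.5 493.1 347.2] 12.592126421641353
0.0
0.0
0.0
[[-0.  0. -1.]
 [ 0.  1.  0.]
 [ 1. -0. -0.]]
```

```bash
python3 -m crank '[[[0,1.65,-5.92],[0,0,0],8.7],[[0,1.65,-5.92],[0,0,0],8.7],[[0,1.65,-5.92],[0,0,0],8.7],[[0,1.65,-5.92],[0,0,0],8.7],[[0,0,0],[0,0,0],8.7]]'; python3 log.py; python3 -c "
from h import *
c=np.array([568.8,235.7,38])-8*H; r=Rcase(30); go(r,c+19*r[:,0])"
```

```text
t: 3.2
ee_pos: [562.9, 236.3, 318.2]
orientation: [1.274, 1.165, -1.275]
ft_force: [1.1, -1.3, -0.5]
width: 87.0
t 3.2 pos [562.9 236.3 318.2] q [ 0.38  0.31  1.57 -0.    1.26  2.04] w 87.0
rot deg (tool) [  0.19   0.11 -30.03] | shift now-axes cm [29.66 -1.18 -0.03] | shift target-axes cm [2.627e+01 1.383e+01 1.000e-02]
```

```bash
python3 -m crank '[[[0,0,0],[0.06,0.04,-10],8.7],[[0,0,0],[0.06,0.04,-10],8.7],[[0,0,0],[0.06,0.04,-10],8.7],[[4.38,2.3,0],[0,0,0],8.7],[[4.38,2.3,0],[0,0,0],8.7]]'; python3 log.py; python3 -c "
from h import *
c=np.array([568.8,235.7,38])-8*H; r=Rcase(30); go(r,c+19*r[:,0])"; python3 kin.py
```

```text
t: 3.82
ee_pos: [558.8, 231.9, 218.8]
orientation: [1.008, 1.56, -1.65]
ft_force: [0.7, -0.5, -0.9]
width: 86.7
t 3.83 pos [558.8 231.9 218.8] q [0.28 0.64 1.36 0.19 1.62 1.91] w 86.7
rot deg (tool) [-0.28 -0.24 -0.07] | shift now-axes cm [17.49  9.15 -0.44] | shift target-axes cm [17.48  9.18 -0.47]
[-26.4 257.8 579.6 481.3 345.1] 11.944312617123359
0.0
0.0
0.0
0.0
0.0
[[-0.  0. -1.]
 [ 0.  1.  0.]
 [ 1. -0. -0.]]
```

```bash
python3 -m crank '[[[4.0,2.1,-0.1],[0,0,0],8.7],[[4.0,2.1,-0.1],[0,0,0],8.7],[[4,2.1,-0.1],[0,0,0],8.7],[[0,0,0],[0,0,0],8.7],[[0,0,0],[0,0,0],8.7]]'; python3 log.py; python3 -c "
from h import *
c=np.array([568.8,235.7,38])-8*H; r=Rcase(30); go(r,c+19*r[:,0])
o=snap('2'); cv2.imwrite('pics/z4.png',np.hstack([crop(o['top']['pixels'],160,265,180,280,5),cv2.resize(crop(o['scene']['pixels'],150,255,335,435,5),(400,525))[:, :]]))"
```

```text
t: 4.45
ee_pos: [554.4, 236.4, 86.5]
orientation: [1.009, 1.558, -1.649]
ft_force: [0.3, 0.1, -0.8]
width: 86.9
t 4.45 pos [554.4 236.4  86.5] q [0.29 0.79 1.42 0.19 1.42 1.88] w 86.9
rot deg (tool) [-0.31 -0.23 -0.13] | shift now-axes cm [ 5.79  2.97 -0.06] | shift target-axes cm [ 5.78  2.98 -0.07]
```

View pics/z4.png

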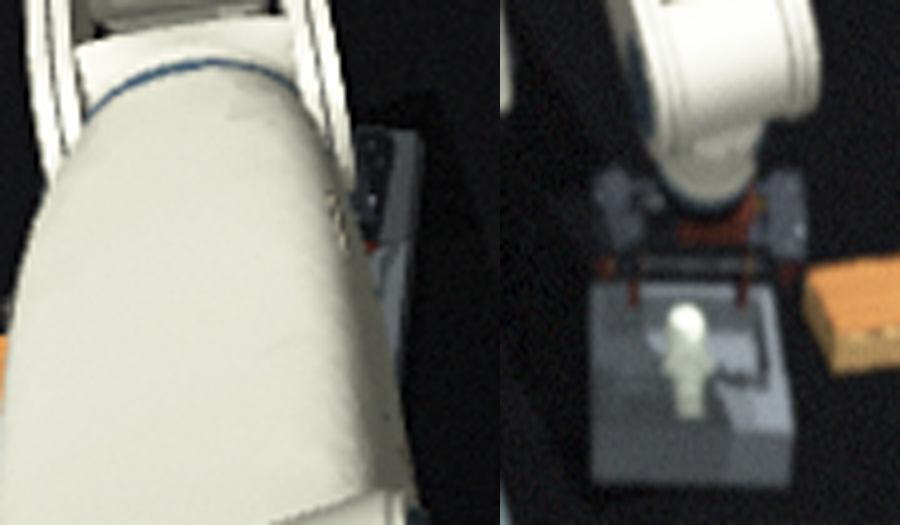

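```bash
python3 -m crank '[[[2.9,1.5,-0.05],[-0.3,-0.2,-0.1],8.7],[[2.0,1.0,0],[0,0,0],8.7],[[0.88,0.47,0],[0,0,0],8.7],[[0,0,0],[0,0,0],8.7]]'; python3 log.py; python3 -c "
from h import *
c=np.array([568.8,235.7,38])-8*H; r=Rcase(30); go(r,c+19*r[:,0]); print(get_obs()['ft_force'])"
```

```text
t: 5.05
ee_pos: [550.4, 237.4, 19.9]
orientation: [0.999, 1.561, -1.649]
ft_force: [0.2, -0.1, -0.2]
width: 87.0
t 5.05 pos [550.4 237.4  19.9] q [0.29 0.88 1.43 0.19 1.33 1.86] w 87.0
rot deg (tool) [-0.07  0.04  0.08] | shift now-axes cm [-0.19  0.01 -0.01] | shift target-axes cm [-0.19  0.01 -0.01]
[ 0.2234781  -0.05089658 -0.24818311]
```

```bash
python3 -m crank '[[[-0.15,0,0],[0,0,0],5],[[0,0,0],[0,0,0],3],[[0,0,0],[0,0,0],3],[[0,0,0],[0,0,0],3],[[0,0,0],[0,0,0],3]]'; python3 -m crank '[[[0,0,0],[0,0,0],3],[[0,0,0],[0,0,0],3],[[0,0,0],[0,0,0],3],[[0,0,0],[0,0,0],3]]'
```

```text
t: 5.68
ee_pos: [551.3, 237.3, 21.5]
orientation: [1.0, 1.56, -1.648]
ft_force: [0.5, 0.8, 0.3]
width: 40.6
t: 6.18
ee_pos: [551.3, 237.4, 21.5]
orientation: [1.0, 1.561, -1.648]
ft_force: [0.1, -0.3, 1.0]
width: 37.5
```

```bash
python3 -m crank '[[[-0.87,-0.5,0],[0,0,0],3],[[-1.73,-1,0],[0,0,0],3],[[-2.6,-1.5,0],[0,0,0],3],[[-4.3,-2.5,0],[0,0,0],3],[[0,0,0],[0,0,0],3]]'; python3 log.py;python3 kin.py; python3 -c "
from h import *
o=snap('3'); print(get_obs()['width']);cv2.imwrite('pics/z5.png',np.hstack([crop(o['top']['pixels'],160,265,180,280,5),crop(o['scene']['pixels'],150,255,335,415,5)]))"
```

```text
t: 6.8
ee_pos: [554.0, 238.3, 136.4]
orientation: [1.007, 1.558, -1.64]
ft_force: [-0.4, -0.3, -0.9]
width: 37.4
[-12.3 282.9 557.2 473.7 351.5] 12.018234808086664
0.0
0.0
0.0
0.0
0.0
0.0
0.0
0.0
[[-0.  0. -1.]
 [ 0.  1.  0.]
 [ 1. -0. -0.]]
37.09050583720656
```

View pics/z5.png

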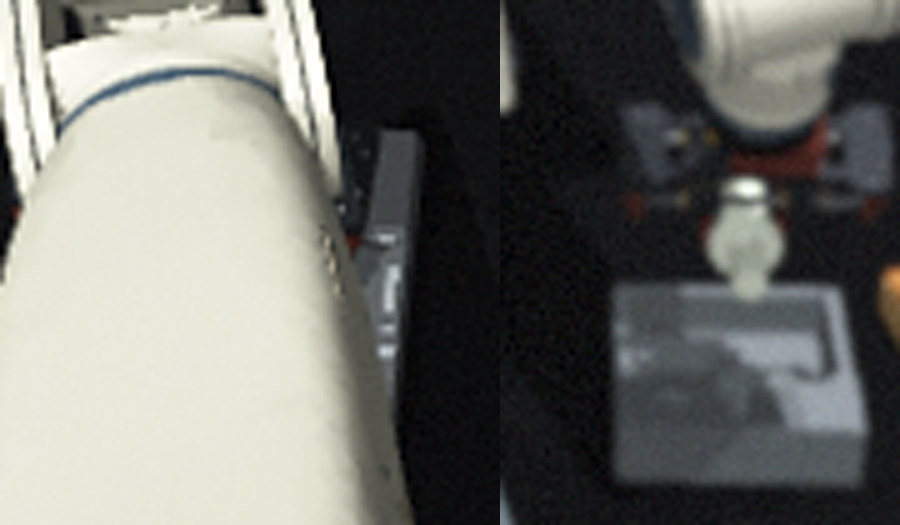

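```bash
cat > kin.py <<'E'
from h import *
import json
from scipy.optimize import least_squares
def fk(q,k):
    a1,h,L1,L2,Lt,e,b=k
    pw=R.from_euler('z',q[0]).apply(np.array([a1,b,h])+R.from_euler('y',q[1]).apply([0,0,L1])+R.from_euler('y',q[1]+q[2]).apply([e,0,L2]))
    Rt=R.from_euler('z',q[0])*R.from_euler('y',q[1]+q[2])*R.from_euler('z',q[3])*R.from_euler('y',q[4])*R.from_euler('z',q[5])
    return pw+Rt.apply([0,0,Lt]),Rt
D=[json.loads(l) for l in open("log.jsonl")]
def fit():
    return least_squares(lambda k:np.concatenate([fk(q,k)[0]-p for q,p,_ in D]),[0,300,450,450,200,0,0],x_scale=100)
ROFF=R.from_matrix([[0,0,-1],[0,1,0],[1,0,0]])
K=fit()
lo=np.array([-3,-.9,.09,-1.31,.11,-2.54]);hi=np.array([3,2.11,2.58,4.45,2.69,2.54])
def ik(Rt,p,q0):
    f=lambda q:np.r_[(fk(q,K.x)[0]-p)/100,((fk(q,K.x)[1]*ROFF).inv()*R.from_matrix(Rt)).as_rotvec()]
    s=least_squares(f,np.clip(q0,lo+.01,hi-.01),bounds=(lo,hi)); return s.x,np.abs(s.fun).max()
if __name__=="__main__":
    print(K.x.round(1),np.abs(K.fun).max())
    q0=np.array(D[-1][0])
    P0=np.array(D[-1][1]); R0=R.from_rotvec(D[-1][2])
    # yaw 90 + pitch 90
    for az,pt in((0,[420,80]),(0,[420,140]),(0,[450,0])):
        a=np.radians(30); l=np.array([-np.sin(az),np.cos(az),0]); rr=np.array([np.cos(az),np.sin(az),0])
        q=q0
        for z in(200,150,36):
            g=np.array(pt+[z]); 
            d1=-np.sin(a)*l-np.cos(a)*UP; Ra=frame(d1,rr); d2=np.cos(a)*l-np.sin(a)*UP; Rb=frame(d2,rr)
            if z>=150: q,e=ik(Ra,g+19*d1,q); print(pt,z,"flat",q.round(2),round(e,4)); qf=q
            q,e=ik(Rb,g+19*d2,q); print(pt,z,"upright",q.round(2),round(e,4))
            print("  wrist",(g+19*d2-K.x[4]*d2).round(0))
            if z==200:q=qf
E
python3 kin.py
```

```text
[  0.  312.4 563.1 484.9 309.6  77.5  11.9] 1.2330474419286475e-09
[420, 80] 200 flat [ 0.47  0.33  2.01 -0.52  1.11  0.78] 0.0
[420, 80] 200 upright [-0.41  0.51  2.1   0.96  1.31 -1.07] 0.0
  wrist [ 420. -172.  345.]
[420, 80] 150 flat [ 0.47  0.42  2.04 -0.55  1.01  0.84] 0.0
[420, 80] 150 upright [-0.41  0.62  2.1   0.99  1.25 -1.17] 0.0
  wrist [ 420. -172.  295.]
[420, 80] 36 upright [-0.41  0.88  2.06  1.06  1.14 -1.37] 0.0
  wrist [ 420. -172.  181.]
[420, 140] 200 flat [ 0.57  0.37  1.95 -0.47  1.17  0.84] 0.0
[420, 140] 200 upright [-0.29  0.5   2.14  1.07  1.25 -1.06] 0.0
  wrist [ 420. -112.  345.]
[420, 140] 150 flat [ 0.57  0.46  1.97 -0.5   1.08  0.89] 0.0
[420, 140] 150 upright [-0.29  0.61  2.14  1.11  1.19 -1.17] 0.0
  wrist [ 420. -112.  295.]
[420, 140] 36 upright [-0.29  0.88  2.1   1.2   1.1  -1.4 ] 0.0
  wrist [ 420. -112.  181.]
[450, 0] 200 flat [ 0.29  0.33  2.02 -0.59  1.04  0.65] 0.0
[450, 0] 200 upright [-0.53  0.57  1.97  0.86  1.41 -1.05] 0.0
  wrist [ 450. -252.  345.]
[450, 0] 150 flat [ 0.29  0.42  2.04 -0.63  0.95  0.73] 0.0
[450, 0] 150 upright [-0.53  0.66  1.97  0.87  1.35 -1.13] 0.0
  wrist [ 450. -252.  295.]
[450, 0] 36 upright [-0.53  0.89  1.93  0.91  1.23 -1.28] 0.0
  wrist [ 450. -252.  181.]
```

```bash
cat > p1.py <<'E'
from kin import *
g=np.array([410,100,260.]); a=np.radians(30); l=np.array([0,1.,0]); rr=np.array([1.,0,0])
d2=np.cos(a)*l-np.sin(a)*UP; Rb=frame(d2,rr)
go(Rb,g+19*d2)
o=get_obs(); R0=R.from_rotvec(o["orientation"]); rv=(R0.inv()*R.from_matrix(Rb)).as_rotvec(); print(np.degrees(np.linalg.norm(rv)))
q=o["qpos"]; p0=np.array([554,238,280.]);p1=g+19*d2
for f in np.linspace(0,1,13):
    Rm=R0*R.from_rotvec(rv*f); q,e=ik(Rm.as_matrix(),p0+(p1-p0)*f,q); print(q.round(2),round(e,3),Rm.as_matrix()[:,0].round(2))
E
python3 p1.py
```

```text
t 6.9 pos [551.6 237.5 132.4] q [0.29 0.73 1.42 0.19 1.48 1.89] w 37.1
rot deg (tool) [-99.96  26.87  66.62] | shift now-axes cm [ -3.77 -17.13  13.37] | shift target-axes cm [-16.39   4.18 -14.16]
123.09452433584131
[0.29 0.58 1.32 0.19 1.72 1.94] 0.0 [-0.5   0.05 -0.87]
[0.28 0.51 1.43 0.19 1.59 1.77] 0.0 [-0.41  0.08 -0.91]
[0.25 0.43 1.53 0.21 1.47 1.6 ] 0.0 [-0.32  0.13 -0.94]
[0.22 0.36 1.63 0.25 1.35 1.41] 0.0 [-0.24  0.2  -0.95]
[0.18 0.3  1.73 0.31 1.24 1.2 ] 0.0 [-0.16  0.27 -0.95]
[0.13 0.25 1.82 0.4  1.15 0.96] 0.0 [-0.09  0.35 -0.93]
[0.07 0.22 1.9  0.5  1.09 0.7 ] 0.0 [-0.04  0.43 -0.9 ]
[-0.01  0.2   1.97  0.62  1.07  0.41] 0.0 [ 0.01  0.51 -0.86]
[-0.09  0.2   2.03  0.74  1.08  0.11] 0.0 [ 0.04  0.59 -0.8 ]
[-0.17  0.21  2.07  0.84  1.12 -0.19] 0.0 [ 0.05  0.67 -0.74]
[-0.25  0.25  2.1   0.91  1.19 -0.47] 0.0 [ 0.05  0.75 -0.66]
[-0.32  0.31  2.12  0.95  1.28 -0.72] 0.0 [ 0.03  0.81 -0.58]
[-0.38  0.37  2.12  0.96  1.37 -0.96] 0.0 [-0.    0.87 -0.5 ]
```

```bash
python3 -m crank '[[[-4.3,-2.5,0],[0,0,0],3],[[-4.3,-2.5,0],[0,0,0],3],[[-4.3,-2.5,0],[0,0,0],3],[[0,0,0],[-6.66,1.79,4.44],3],[[0,0,0],[-6.66,1.79,4.44],3]]' && python3 -m crank '[[[0,0,0],[-6.66,1.79,4.44],3],[[0,0,0],[-6.66,1.79,4.44],3],[[0,0,0],[-6.66,1.79,4.44],3],[[0,0,0],[-6.66,1.79,4.44],3],[[0,0,0],[-6.66,1.79,4.44],3]]' && python3 -m crank '[[[0,0,0],[-6.66,1.79,4.44],3],[[0,0,0],[-6.66,1.79,4.44],3],[[0,0,0],[-6.66,1.79,4.44],3],[[0,0,0],[-6.66,1.79,4.44],3],[[0,0,0],[0,0,0],3]]'; python3 log.py; python3 p1.py | head -3
```

```text
t: 7.52
ee_pos: [550.6, 237.6, 279.6]
orientation: [1.027, 1.63, -1.304]
ft_force: [0.4, 0.4, -1.3]
width: 37.7
t: 8.15
ee_pos: [549.9, 237.4, 279.1]
orientation: [1.02, 1.674, -0.461]
ft_force: [0.5, 0.3, -0.7]
width: 37.1
t: 8.78
ee_pos: [549.7, 236.6, 278.2]
orientation: [0.949, 1.595, 0.186]
ft_force: [0.2, -0.6, -1.9]
width: 37.6
t 8.78 pos [549.7 236.6 278.2] q [0.04 0.32 1.84 0.84 1.07 0.08] w 37.6
rot deg (tool) [-27.12   7.04  17.93] | shift now-axes cm [ -6.42 -16.01  -7.05] | shift target-axes cm [ -9.02  -8.4  -13.97]
33.265101043346746
```

```bash
python3 -m crank '[[[0,0,0],[-6.8,1.76,4.5],3],[[0,0,0],[-6.8,1.76,4.5],3],[[0,0,0],[-6.8,1.76,4.5],3],[[0,0,0],[-6.7,1.76,4.45],3],[[-3,-2.8,-4.65],[0,0,0],3]]' && python3 -m crank '[[[-3,-2.8,-4.65],[0,0,0],3],[[-3,-2.8,-4.65],[0,0,0],3],[[0,0,0],[0,0,0],3],[[0,0,0],[0,0,0],3]]'; python3 log.py; python3 p1.py | head -3;python3 -c "
from h import *
o=snap('4'); cv2.imwrite('pics/z6.png',np.hstack([crop(o['top']['pixels'],200,310,220,340,4),crop(o['scene']['pixels'],110,220,260,380,4)[:440]]))"
```

```text
t: 9.4
ee_pos: [505.7, 197.8, 269.7]
orientation: [0.811, 1.412, 0.82]
ft_force: [-0.2, -0.7, -0.9]
width: 37.4
t: 9.9
ee_pos: [412.6, 117.2, 251.8]
orientation: [0.813, 1.41, 0.817]
ft_force: [1.1, -1.0, -1.8]
width: 37.4
t 9.9 pos [412.6 117.2 251.8] q [-0.38  0.37  2.11  0.96  1.37 -0.96] w 37.4
rot deg (tool) [0.22 0.06 0.01] | shift now-axes cm [-0.   -0.15 -0.26] | shift target-axes cm [-0.   -0.15 -0.26]
0.23226967999350723
```

View pics/z6.png

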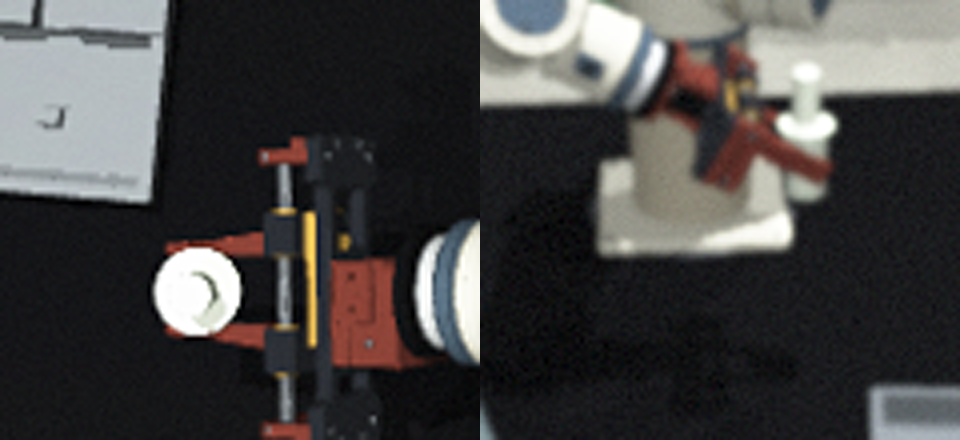

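View pics/scene_4.png

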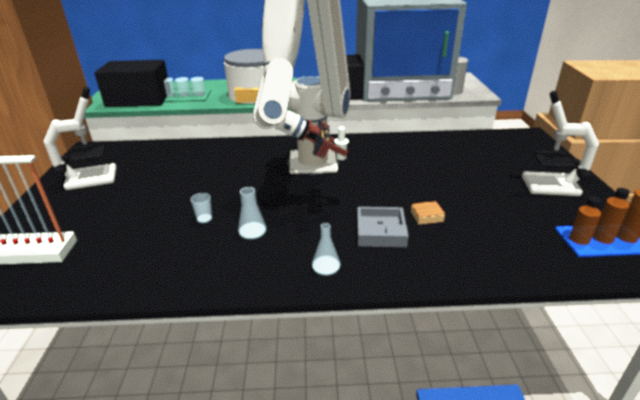

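Run:
```python
from h import *
s=dict(np.load("pics/scene_4.npz"));o=get_obs()
Rc=R.from_rotvec(o["orientation"]).as_matrix(); g=o["ee_pos"]-19*Rc[:,0]; print(g)
for dz in(-36,83,33): 
    u,v=proj(s,g+[0,0,dz]); print(dz,u,v,"crop",(u-260+.5)*4-.5+480,(v-110+.5)*4-.5)
im=s["pixels"]; 
for r in range(125,162,2):
    x=np.nonzero(im[r,330:355].min(1)>175)[0]+330; print(r,x.min() if len(x) else 0,x.max() if len(x) else 0)
```

```text
[412.68196989 101.34683679 261.38755079]
-36 340.93790889755417 157.19616921026523 crop 805.2516355902167 190.2846768410609
83 341.2075768364364 127.12720157151244 crop 806.3303073457455 70.00880628604978
33 341.0915930575689 140.05981976795906 crop 805.8663722302756 121.73927907183622
125 330 354
127 330 354
129 330 354
131 330 354
133 340 344
135 340 343
137 339 343
139 335 347
141 334 348
143 336 346
145 340 344
147 0 0
149 0 0
151 330 330
153 330 333
155 330 333
157 330 340
159 330 334
161 330 334
```

```bash
python3 -m crank '[[[2.5,-4.33,0],[0,0,0],3],[[2.5,-4.33,0],[0,0,0],3],[[2.5,-4.33,0],[0,0,0],3],[[2.5,-4.33,0],[0,0,0],3],[[0,0,0],[0,0,0],3]]' && python3 -m crank '[[[0.4,-0.7,0],[0,0,0],3],[[0.4,-0.7,0],[0,0,0],3],[[0,0,0],[0,0,0],3]]'; python3 -c "
from h import *
o=get_obs();Rc=R.from_rotvec(o['orientation']).as_matrix(); g=o['ee_pos']-19*Rc[:,0]; print(g,o['ft_force'],Rc[:,0])"
```

```text
t: 10.62
ee_pos: [411.8, 118.9, 49.1]
orientation: [0.816, 1.415, 0.82]
ft_force: [0.2, -0.6, -0.3]
width: 37.3
t: 11.0
ee_pos: [413.7, 117.4, 36.6]
orientation: [0.811, 1.407, 0.82]
ft_force: [0.1, -0.4, -1.1]
width: 37.2
[413.69983731 100.94131364  46.05273466] [ 0.1413702  -0.37458686 -1.09724577] [ 0.00192685  0.86625389 -0.49960033]
```

```bash
python3 -m crank '[[[0.3,-0.52,0],[0,0,0],3],[[0.05,-0.087,0],[0,0,0],3],[[0,0,0],[0,0,0],3]]';python3 -m crank '[[[0.05,-0.087,0],[0,0,0],3],[[0,0,0],[0,0,0],3]]';python3 -m crank '[[[0.05,-0.087,0],[0,0,0],3],[[0,0,0],[0,0,0],3]]'
```

```text
t: 11.38
ee_pos: [413.0, 117.6, 28.7]
orientation: [0.812, 1.408, 0.82]
ft_force: [-0.3, -1.7, -1.5]
width: 37.5
t: 11.62
ee_pos: [413.0, 117.6, 27.6]
orientation: [0.812, 1.408, 0.82]
ft_force: [-0.6, -1.2, -1.3]
width: 37.7
t: 11.88
ee_pos: [413.1, 117.8, 27.1]
orientation: [0.813, 1.408, 0.821]
ft_force: [-0.7, -0.9, 3.4]
width: 37.4
```

```bash
python3 -m crank '[[[0,0,0],[0,0,0],4.2],[[0,0,0],[0,0,0],4.8],[[0,0,0],[0,0,0],6],[[0,0,0],[0,0,0],8.7],[[0,0,0],[0,0,0],8.7]]';python3 -c "
from h import *
o=snap('5'); cv2.imwrite('pics/z7.png',np.hstack([crop(o['top']['pixels'],200,310,220,340,4),crop(o['scene']['pixels'],110,220,260,380,4)[:440]]))"
```

```text
t: 12.5
ee_pos: [413.1, 117.6, 26.6]
orientation: [0.812, 1.408, 0.82]
ft_force: [-0.0, -0.5, 0.0]
width: 74.6
```

View pics/z7.png

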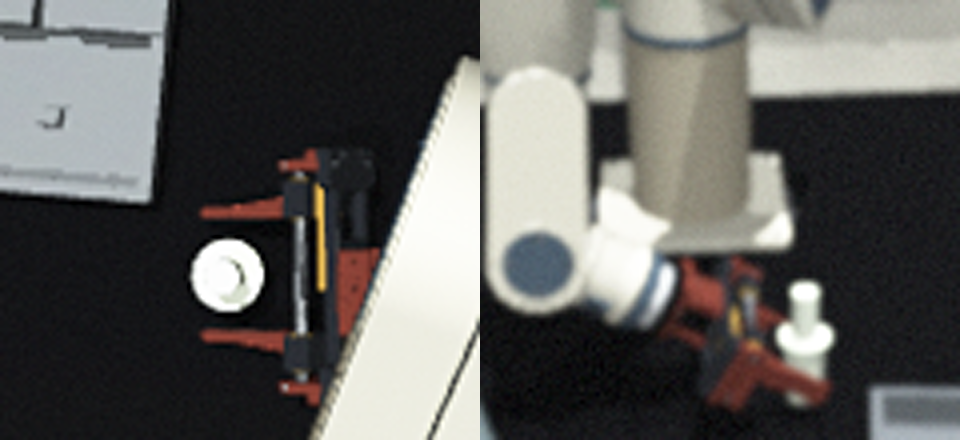

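```bash
python3 -m crank '[[[-5,0,0],[0,0,0],8.7],[[-5,0,0],[0,0,0],8.7],[[-2.5,4.33,0],[0,0,0],8.7],[[-2.5,4.33,0],[0,0,0],8.7],[[-2.5,4.33,0],[0,0,0],8.7]]' && python3 -m crank '[[[-2.5,4.33,0],[0,0,0],8.7],[[0,0,0],[0,0,-10],8.7],[[0,0,0],[0,0,-10],8.7],[[0,0,0],[0,0,-10],8.7],[[0,0,0],[0,0,-10],8.7]]' && python3 -m crank '[[[0,0,0],[0,0,-10],8.7],[[0,0,0],[0,0,-10],8.7],[[0,0,0],[0,0,0],8.7]]'
python3 - <<'E'
from h import *
o=snap('6'); t,s=o["top"],o["scene"]
cv2.imwrite('pics/z8.png',np.hstack([crop(t['pixels'],200,310,220,340,4),crop(s['pixels'],110,220,260,380,4)]))
go(frame([0,0,-1],[1,0,0]),[413,101,200])
E
```

```text
t: 13.22
ee_pos: [411.8, 30.7, 228.1]
orientation: [0.813, 1.409, 0.819]
ft_force: [1.5, -0.4, 0.4]
width: 87.2
t: 13.85
ee_pos: [411.9, 30.3, 277.2]
orientation: [0.269, 1.546, 0.272]
ft_force: [-0.1, 0.5, -1.0]
width: 87.1
t: 14.22
ee_pos: [411.5, 33.0, 276.8]
orientation: [-0.005, 1.565, 0.008]
ft_force: [0.7, 0.2, 0.1]
width: 87.0
t 14.32 pos [411.3  31.3 276.3] q [0.04 0.03 2.02 0.   1.09 0.04] w 86.7
rot deg (tool) [ 0.25  0.24 -0.22] | shift now-axes cm [7.65 6.94 0.17] | shift target-axes cm [7.63 6.97 0.17]
```

View pics/z8.png

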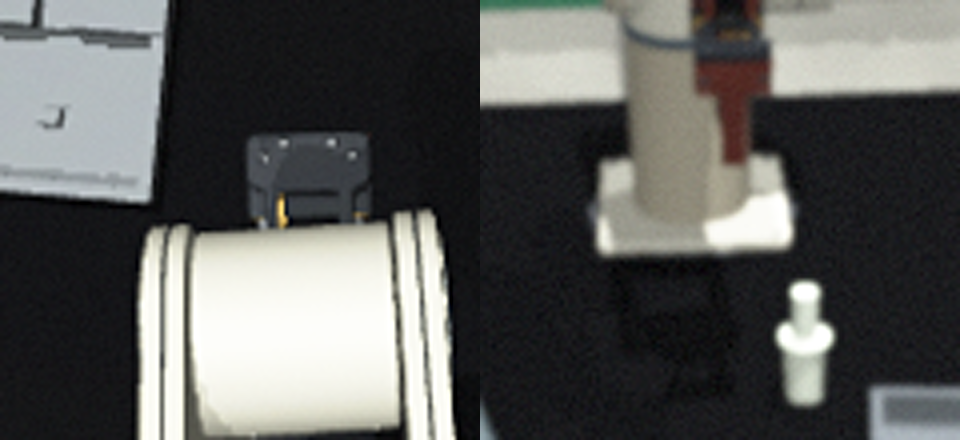

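Run:
```python
from h import *
t=dict(np.load("pics/top_5.npz"));s=dict(np.load("pics/scene_6.npz"))
im=t["pixels"]; m=np.zeros(im.shape[:2],np.uint8); m[255:282,262:292]=(im[255:282,262:292].min(2)>150)
m=cv2.morphologyEx(m,cv2.MORPH_OPEN,np.ones((3,3),np.uint8))
c=max(cv2.findContours(m,0,2)[0],key=cv2.contourArea); (u,v),r=cv2.minEnclosingCircle(c); print(u,v,r); print(onz(t,u,v,69), "exp r px",25*433/1160)
e=cv2.fitEllipse(c); print(e, onz(t,*e[0],69))
im=s["pixels"]
for r in range(180,212,2):
    w=np.clip((im[r,325:352].min(1).astype(float)-40)/180,0,1); x=np.arange(325,352); print(r,(w*x).sum()/w.sum(),w.sum())
```

```text
276.5 268.3235168457031 9.029547691345215
[413.46167795 100.53043408  69.        ] exp r px 9.331896551724139
((276.3704833984375, 268.2119445800781), (16.855680465698242, 17.940771102905273), 8.887293815612793) [413.78258417 100.89875865  69.        ]
180 340.8091068301226 3.1722222222222225
182 340.80130057803467 7.688888888888888
184 340.85341519570215 7.238888888888889
186 340.9724072312084 5.838888888888889
188 340.9701923076923 5.777777777777778
190 340.82575757575756 8.066666666666666
192 340.7576509511993 13.433333333333334
194 340.78527370855824 14.41111111111111
196 340.8191673894189 12.81111111111111
198 340.7207711442786 8.933333333333334
200 340.67053364269134 7.183333333333334
202 340.7927927927928 7.4
204 340.8660647103086 7.383333333333333
206 340.7628865979382 7.544444444444444
208 340.8673237300986 7.3277777777777775
210 340.84798994974875 4.4222222222222225
```

```bash
python3 -m crank '[[[2,3.5,0.1],[0.1,0.1,-0.1],8.7],[[4,3.5,0.1],[0,0,0],8.7],[[0,0,0],[0,0,0],8.7],[[0,0,0],[0,0,0],8.7]]'; python3 -c "
from h import *
go(frame([0,0,-1],[1,0,0]),[413.5,101,78])"
```

```text
t: 14.82
ee_pos: [414.2, 99.5, 216.6]
orientation: [0.001, 1.568, -0.001]
ft_force: [-0.7, -0.4, 0.1]
width: 86.8
t 14.82 pos [414.2  99.5 216.6] q [ 0.21  0.13  2.06 -0.    0.95  0.21] w 86.8
rot deg (tool) [-0.07  0.15 -0.01] | shift now-axes cm [13.86  0.15 -0.11] | shift target-axes cm [13.86  0.15 -0.07]
```

```bash
python3 -m crank '[[[4.5,0.1,0],[0,0,0],8.7],[[4.5,0,0],[0,0,0],8.7],[[3,0,0],[0,0,0],8.7],[[1.8,0,0],[0,0,0],8.7],[[0,0,0],[0,0,0],8.7]]'; python3 -c "
from h import *
for i in range(2):
    go(frame([0,0,-1],[1,0,0]),[413.5,101,78]); snap('7')"
```

```text
t: 15.45
ee_pos: [414.8, 100.4, 78.5]
orientation: [0.001, 1.568, -0.002]
ft_force: [-0.5, 1.0, -0.1]
width: 86.9
t 15.45 pos [414.8 100.4  78.5] q [ 0.21  0.39  2.15 -0.    0.6   0.21] w 86.9
rot deg (tool) [-0.11  0.15  0.02] | shift now-axes cm [ 0.05  0.06 -0.13] | shift target-axes cm [ 0.05  0.06 -0.13]
t 15.55 pos [415.6 101.   79.6] q [ 0.21  0.39  2.15 -0.    0.6   0.21] w 87.0
rot deg (tool) [-0.07  0.3  -0.  ] | shift now-axes cm [ 0.16  0.   -0.21] | shift target-axes cm [ 0.16  0.   -0.21]
```

```bash
python3 -m crank '[[[0.05,0,-0.15],[0,0.2,0],5],[[0,0,0],[0,0,0],4],[[0,0,0],[0,0,0],3.2],[[0,0,0],[0,0,0],1.5],[[0,0,0],[0,0,0],1.5]]'; python3 -m crank '[[[0,0,0],[0,0,0],1.5],[[0,0,0],[0,0,0],1.5],[[0,0,0],[0,0,0],1.5]]'
```

```text
t: 16.27
ee_pos: [413.0, 101.7, 78.0]
orientation: [-0.001, 1.571, 0.0]
ft_force: [-0.7, 0.2, 0.0]
width: 40.9
t: 16.65
ee_pos: [413.1, 101.6, 78.0]
orientation: [-0.001, 1.571, -0.0]
ft_force: [-0.4, 0.4, -0.2]
width: 23.6
```

```bash
python3 -m crank '[[[-1,0,0],[0,0,0],1.5],[[-5,0,0],[0,0,0],1.5],[[-6,0,0],[0,0,0],1.5],[[-6,0,0],[0,0,0],1.5],[[0,0,0],[0,0,0],1.5]]'
python3 - <<'E'
from h import *
o=snap('8'); t,s=o["top"],o["scene"]
cv2.imwrite('pics/z9.png',crop(s['pixels'],100,200,290,390,6))
go(frame([0,0,-1],[1,0,0]),[543.5,-237.5,375]); print(get_obs()["orientation"])
im=s["pixels"]
o=get_obs(); p=o["ee_pos"].copy()
print([ (dz,proj(s,[p[0],p[1],p[2]+dz]).round(1)) for dz in(-78,0)])
for r in range(130,190,2):
    w=np.clip((im[r,325:357].min(1).astype(float)-60)/160,0,1); x=np.arange(325,357); print(r,((w*x).sum()/max(w.sum(),.1)).round(2),w.sum().round(1))
E
```

```text
t: 17.27
ee_pos: [415.7, 102.3, 263.0]
orientation: [0.001, 1.561, 0.002]
ft_force: [-0.3, -0.5, -1.4]
width: 23.7
t 17.38 pos [412.8 101.7 258.5] q [ 0.21  0.07  2.01 -0.    1.06  0.21] w 23.4
rot deg (tool) [0.02 0.09 0.01] | shift now-axes cm [-11.62 -33.92  13.08] | shift target-axes cm [-11.65 -33.92  13.07]
[-4.77003056e-04  1.56922018e+00  1.88230249e-04]
[(-78, array([340.9, 167.9])), (0, array([341.1, 149.1]))]
130 337.17 9.0
132 335.83 8.4
134 328.29 2.0
136 325.67 0.7
138 325.74 0.7
140 328.04 0.9
142 327.14 0.9
144 326.97 0.8
146 327.04 0.8
148 331.18 2.2
150 335.86 11.5
152 337.07 16.5
154 336.45 16.2
156 335.64 15.6
158 335.08 17.2
160 334.82 17.8
162 334.41 18.6
164 334.35 19.0
166 334.37 19.1
168 334.1 18.1
170 331.56 12.7
172 330.35 3.2
174 0.0 0.0
176 0.0 0.0
178 0.0 0.0
180 0.0 0.0
182 0.0 0.0
184 0.0 0.0
186 0.0 0.0
188 0.0 0.0
```

View pics/z9.png

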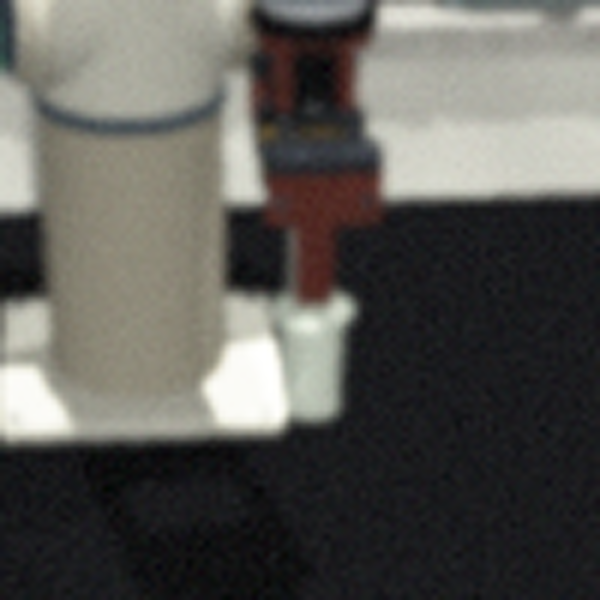

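```bash
python3 -m crank '[[[-0.6,-4.85,1.87],[0,0,0],1.5],[[-0.6,-4.85,1.87],[0,0,0],1.5],[[-0.6,-4.85,1.87],[0,0,0],1.5],[[-0.6,-4.85,1.87],[0,0,0],1.5],[[-0.6,-4.85,1.87],[0,0,0],1.5]]'
python3 - <<'E'
from h import *
t=dict(np.load("pics/top_1.npz")); g=t["pixels"].astype(float).min(2)
z=cv2.resize(g[205:232,388:414],None,fx=8,fy=8,interpolation=cv2.INTER_CUBIC)
# radial ridge: ring peak along rays from centre guess
c=np.array([400.4,218.3])
for it in range(4):
    P=[]
    for a in np.radians(np.arange(0,360,10)):
        rr=np.arange(6,12.5,.1); xs=(c[0]+rr*np.cos(a)).astype(np.float32); ys=(c[1]+rr*np.sin(a)).astype(np.float32)
        p=cv2.remap(g.astype(np.float32),xs[None],ys[None],cv2.INTER_CUBIC)[0]
        bg=np.median(p); k=p.argmax(); 
        if 7<rr[k]<11: P.append([xs[k],ys[k]])
    e=cv2.fitEllipse(np.array(P,np.float32)); c=np.array(e[0])
    print(len(P),e,onz(t,*e[0],175))
s=dict(np.load("pics/scene_1.npz")); g=s["pixels"].astype(np.float32).min(2)
# base bright ellipse in both
for n,d,(r0,r1,c0,c1) in(("scene",s,(205,245,230,275)),):
    m=np.zeros(g.shape,np.uint8); m[r0:r1,c0:c1]=g[r0:r1,c0:c1]>200
    k=max(cv2.findContours(m,0,2)[0],key=cv2.contourArea); e=cv2.fitEllipse(k); print(n,e,onz(d,*e[0],3))
gt=t["pixels"].min(2); m=(gt>190).astype(np.uint8); m[:,:365]=0;m[:,400:]=0
k=max(cv2.findContours(m[195:250],0,2)[0],key=cv2.contourArea); k=k+[0,195]; kk=k[k[:,0,0]<392]; e=cv2.fitEllipse(kk); print(e,onz(t,*e[0],3))
E
```

```text
t: 18.0
ee_pos: [505.7, -142.1, 285.9]
orientation: [0.001, 1.575, 0.001]
ft_force: [0.6, 0.6, -1.1]
width: 23.7
36 ((400.2138671875, 218.1067352294922), (17.48763084411621, 17.774755477905273), 142.66615295410156) [ 544.02124626 -237.68005993  175.        ]
36 ((400.2220458984375, 218.12838745117188), (17.48650550842285, 17.7778377532959), 140.2787628173828) [ 543.96315731 -237.69954761  175.        ]
36 ((400.22076416015625, 218.1392364501953), (17.493675231933594, 17.758405685424805), 146.83932495117188) [ 543.93426996 -237.69494297  175.        ]
36 ((400.2174987792969, 218.134033203125), (17.484445571899414, 17.779430389404297), 146.91883850097656) [ 543.94828191 -237.68678781  175.        ]
scene ((251.78741455078125, 229.50894165039062), (14.559786796569824, 23.92960548400879), 82.66341400146484) [ 539.60590811 -238.11329217    3.        ]
((388.47015380859375, 222.27684020996094), (27.17026710510254, 28.33008575439453), 154.91465759277344) [ 544.3449266  -236.96220301    3.        ]
```

```bash
python3 -m crank '[[[0,-4.8,1.87],[0,0,0],1.5],[[0,-4.75,1.9],[0,0,0],1.5],[[0,0,0],[0,0,0],1.5],[[0,0,0],[0,0,0],1.5]]'
python3 - <<'E'
from h import *
o=snap('9'); t,s=o["top"],o["scene"]
cv2.imwrite('pics/z10.png',np.hstack([crop(s['pixels'],130,240,210,290,5),crop(t['pixels'],170,280,350,430,5)]))
for i in range(4):
    go(frame([0,0,-1],[1,0,0]),[544,-237.7,260]); snap("x")
E
```

```text
t: 18.5
ee_pos: [543.0, -235.4, 286.0]
orientation: [0.001, 1.575, 0.001]
ft_force: [0.7, 1.2, -1.0]
width: 23.3
t 18.6 pos [ 543.4 -234.9  287.1] q [-0.43  0.31  1.64 -0.    1.19 -0.43] w 23.7
rot deg (tool) [ 0.08 -0.11 -0.04] | shift now-axes cm [ 2.71 -0.29  0.06] | shift target-axes cm [ 2.71 -0.28  0.06]
t 18.7 pos [ 543.9 -235.   288. ] q [-0.43  0.31  1.64 -0.    1.19 -0.43] w 23.8
rot deg (tool) [ 0.1  -0.03 -0.  ] | shift now-axes cm [ 2.8  -0.27  0.01] | shift target-axes cm [ 2.8  -0.27  0.01]
t 18.8 pos [ 544.2 -235.3  288.4] q [-0.43  0.31  1.64 -0.    1.19 -0.43] w 23.8
rot deg (tool) [0.09 0.02 0.03] | shift now-axes cm [ 2.84 -0.24 -0.02] | shift target-axes cm [ 2.84 -0.24 -0.02]
t 18.9 pos [ 544.4 -235.6  288.5] q [-0.43  0.31  1.64 -0.    1.19 -0.43] w 23.4
rot deg (tool) [0.07 0.04 0.03] | shift now-axes cm [ 2.85 -0.2  -0.04] | shift target-axes cm [ 2.85 -0.21 -0.04]
```

View pics/z10.png

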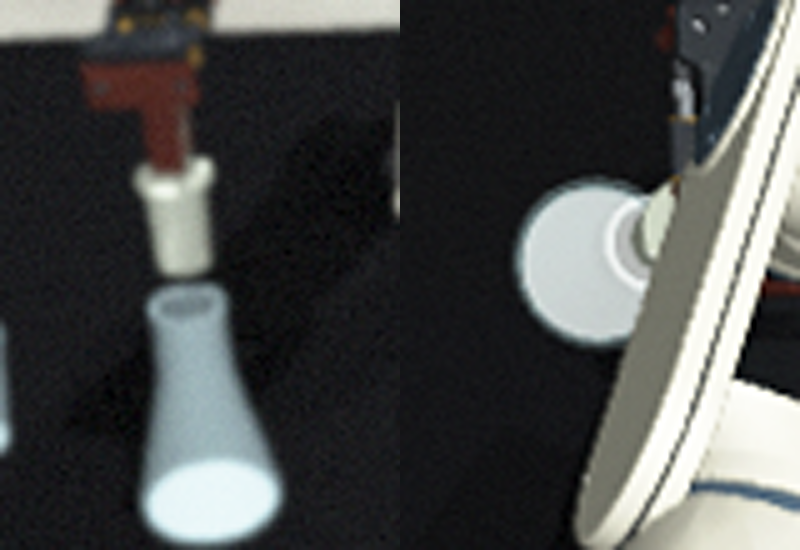

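```bash
python3 -m crank '[[[1,-0.22,0],[0.08,0,0],1.5],[[1,0,0],[0,0,0],1.5],[[0.3,0,0],[0,0,0],1.5],[[0,0,0],[0,0,0],1.5],[[0,0,0],[0,0,0],1.5]]'
python3 - <<'E'
from h import *
o=snap('10'); t,s=o["top"],o["scene"]
cv2.imwrite('pics/z11.png',crop(s['pixels'],150,215,220,280,9))
go(frame([0,0,-1],[1,0,0]),[544,-237.7,189]); print(get_obs()["ft_force"])
E
```

```text
t: 19.62
ee_pos: [544.5, -238.5, 265.4]
orientation: [0.0, 1.57, -0.001]
ft_force: [-0.1, -0.4, -1.1]
width: 23.9
t 19.73 pos [ 544.5 -238.5  265.6] q [-0.43  0.33  1.66 -0.    1.15 -0.43] w 23.9
rot deg (tool) [-0.06  0.04  0.04] | shift now-axes cm [ 7.66  0.08 -0.06] | shift target-axes cm [ 7.66  0.08 -0.05]
[-0.33339323 -0.04315539 -0.86060622]
```

View pics/z11.png

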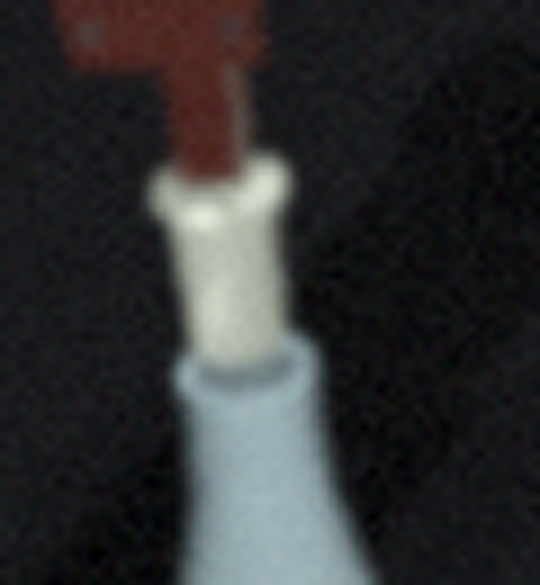

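Run:
```python
from h import *
s=dict(np.load("pics/scene_10.npz")); g=s["pixels"].astype(np.float32)
def edges(row,thr):
    p=g[row,225:275].min(1); i=np.nonzero(p>thr)[0]; a,b=i[0],i[-1]
    return 225+a-(p[a]-thr)/(p[a]-p[a-1]), 225+b+(p[b]-thr)/(p[b]-p[b+1])
for r in range(168,215):
    m=g[r,225:275].min(1).max(); e=edges(r,m/2+10) ; print(r,round(m),np.round(e,2),round(sum(e)/2,2),round(e[1]-e[0],2))
print(proj(s,[544,-237.7,175]),proj(s,[544,-237.7,187]),proj(s,[544,-237.7,251]),proj(s,[544,-237.7,120]))
```

```text
168 156 [246.21 251.31] 248.76 5.1
169 190 [237.92 251.48] 244.7 13.56
170 204 [236.96 251.47] 244.21 14.51
171 203 [236.78 251.31] 244.05 14.52
172 201 [236.77 250.91] 243.84 14.14
173 209 [237.35 250.29] 243.82 12.94
174 217 [238.17 249.68] 243.93 11.51
175 198 [238.56 249.84] 244.2 11.28
176 182 [238.73 250.1 ] 244.41 11.37
177 178 [238.92 250.23] 244.57 11.31
178 180 [239.16 250.26] 244.71 11.1
179 179 [239.23 250.43] 244.83 11.21
180 185 [239.52 250.57] 245.05 11.05
181 190 [239.74 250.67] 245.2 10.93
182 193 [240.01 250.66] 245.33 10.64
183 196 [240.25 250.6 ] 245.42 10.35
184 193 [240.34 250.76] 245.55 10.42
185 196 [240.45 250.81] 245.63 10.36
186 189 [240.53 251.33] 245.93 10.8
187 183 [240.61 252.4 ] 246.5 11.79
188 183 [240.62 253.53] 247.08 12.91
189 172 [240.11 254.29] 247.2 14.18
190 151 [239.34 254.66] 247.0 15.33
191 142 [238.95 254.84] 246.89 15.89
192 145 [238.99 254.72] 246.85 15.73
193 147 [239.39 254.66] 247.02 15.28
194 158 [240.2 254.5] 247.35 14.3
195 160 [240.74 254.45] 247.59 13.72
196 156 [240.79 254.65] 247.72 13.85
197 155 [241.05 254.76] 247.9 13.71
198 154 [241.09 255.12] 248.11 14.03
199 156 [241.24 255.18] 248.21 13.94
200 154 [241.14 255.32] 248.23 14.18
201 157 [241.3 255.6] 248.45 14.3
202 155 [241.44 255.89] 248.66 14.45
203 158 [241.73 255.97] 248.85 14.25
204 157 [241.72 256.32] 249.02 14.61
205 161 [241.74 256.58] 249.16 14.84
206 159 [241.59 256.93] 249.26 15.34
207 160 [241.44 257.5 ] 249.47 16.06
208 161 [241.43 257.74] 249.58 16.31
209 158 [241.15 258.15] 249.65 17.0
210 157 [240.96 258.55] 249.76 17.59
211 161 [241.18 258.95] 250.07 17.78
212 160 [240.84 259.4 ] 250.12 18.56
213 157 [240.57 260.05] 250.31 19.48
214 160 [240.48 260.41] 250.45 19.93
[246.74312916 190.40091593] [246.36803009 187.44154908] [244.31204119 171.22069976] [248.42223215 203.64830098]
```

```bash
python3 -m crank '[[[0.4,0.12,-0.03],[0,0,0],1.5],[[0.7,0,0],[0,0,0],1.5],[[0.7,0,0],[0,0,0],1.5],[[0.4,0,0],[0,0,0],1.5],[[0,0,0],[0,0,0],1.5]]';python3 -m crank '[[[0.5,0,0],[0,0,0],1.5],[[0.5,0,0],[0,0,0],1.5],[[0,0,0],[0,0,0],1.5]]'
python3 - <<'E'
from h import *
o=snap('11'); s=o["scene"]
cv2.imwrite('pics/z12.png',crop(s['pixels'],150,245,220,290,6))
go(frame([0,0,-1],[1,0,0]),[544,-237.2,189]); print(get_obs()["ft_force"])
E
```

```text
t: 20.35
ee_pos: [543.8, -237.2, 242.7]
orientation: [0.001, 1.571, -0.001]
ft_force: [0.4, 0.7, -1.0]
width: 23.4
t: 20.72
ee_pos: [543.8, -237.1, 232.7]
orientation: [0.001, 1.571, -0.001]
ft_force: [-0.4, -0.1, -0.6]
width: 23.6
t 20.82 pos [ 544.1 -237.2  233.2] q [-0.43  0.37  1.69 -0.    1.08 -0.43] w 23.2
rot deg (tool) [-0.06  0.01  0.02] | shift now-axes cm [ 4.42  0.01 -0.01] | shift target-axes cm [ 4.42  0.   -0.01]
[ 0.17410038 -0.39452912 -0.62535622]
```

View pics/z12.png

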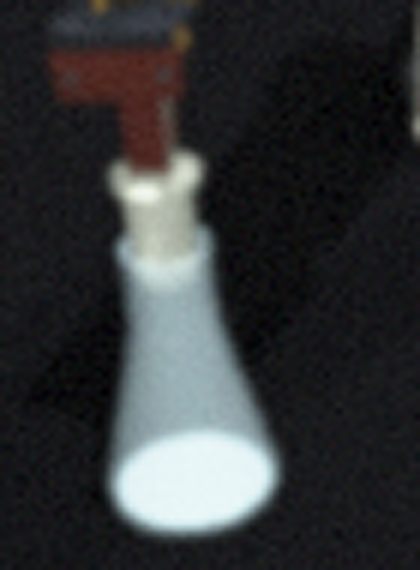

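Plug is in the neck about 20 mm (tip at ≈(167,285) in the crop), with no contact force. Continuing slowly.

```bash
python3 -m crank '[[[0.5,0,0],[0,0,0],1.5],[[0.5,0,0],[0,0,0],1.5],[[0.5,0,0],[0,0,0],1.5],[[0.5,0,0],[0,0,0],1.5],[[0,0,0],[0,0,0],1.5]]';python3 -m crank '[[[0.5,0,0],[0,0,0],1.5],[[0.5,0,0],[0,0,0],1.5],[[0.3,0,0],[0,0,0],1.5],[[0,0,0],[0,0,0],1.5]]'; python3 -m crank '[[[0.3,0,0],[0,0,0],1.5],[[0.2,0,0],[0,0,0],1.5],[[0,0,0],[0,0,0],1.5]]'
```

```text
t: 21.45
ee_pos: [543.7, -237.1, 212.7]
orientation: [0.001, 1.571, -0.001]
ft_force: [-1.1, -0.8, -1.5]
width: 23.6
t: 21.95
ee_pos: [543.9, -237.2, 199.9]
orientation: [0.001, 1.571, -0.001]
ft_force: [1.2, -0.9, -1.8]
width: 23.4
t: 22.32
ee_pos: [544.0, -237.2, 195.1]
orientation: [0.001, 1.571, -0.001]
ft_force: [-0.5, 0.8, -0.6]
width: 23.4
```

```bash
python3 -m crank '[[[0.2,0,0],[0,0,0],1.5],[[0.15,0,0],[0,0,0],1.5],[[0,0,0],[0,0,0],1.5]]'; python3 -m crank '[[[0.1,0,0],[0,0,0],1.5],[[0,0,0],[0,0,0],1.5]]';python3 -m crank '[[[0.1,0,0],[0,0,0],1.5],[[0,0,0],[0,0,0],1.5]]'
```

```text
t: 22.7
ee_pos: [544.0, -237.2, 191.6]
orientation: [0.001, 1.571, -0.001]
ft_force: [-0.3, 0.2, -1.3]
width: 23.2
t: 22.95
ee_pos: [544.0, -237.2, 190.7]
orientation: [0.0, 1.571, -0.001]
ft_force: [-0.3, -0.3, -1.4]
width: 23.5
t: 23.2
ee_pos: [544.0, -237.2, 189.7]
orientation: [0.0, 1.571, -0.001]
ft_force: [0.8, 0.8, -1.4]
width: 23.8
```

```bash
python3 -m crank '[[[0.06,0,0],[0,0,0],1.5],[[0,0,0],[0,0,0],1.5]]'; python3 -m crank '[[[0.06,0,0],[0,0,0],1.5],[[0,0,0],[0,0,0],1.5]]';python3 -m crank '[[[0.05,0,0],[0,0,0],1.5],[[0,0,0],[0,0,0],1.5]]'
```

```text
t: 23.45
ee_pos: [544.0, -237.2, 189.1]
orientation: [0.0, 1.571, -0.001]
ft_force: [-1.0, 0.4, -1.2]
width: 23.5
t: 23.7
ee_pos: [544.1, -237.3, 189.1]
orientation: [0.0, 1.57, -0.001]
ft_force: [-1.7, 0.2, 3.9]
width: 24.1
t: 23.95
ee_pos: [544.2, -237.4, 189.0]
orientation: [0.0, 1.57, -0.001]
ft_force: [-2.9, 0.2, 8.9]
width: 23.7
```

```bash
python3 -m crank '[[[-0.07,0,0],[0,0,0],1.5],[[0,0,0],[0,0,0],2.6],[[0,0,0],[0,0,0],3.2],[[0,0,0],[0,0,0],4.5],[[0,0,0],[0,0,0],6]]'; python3 -m crank '[[[0,0,0],[0,0,0],7],[[-2,0,0],[0,0,0],7],[[-4,0,0],[0,0,0],7],[[-5,0,0],[0,0,0],7],[[-5,0,0],[0,0,0],7]]'; python3 -m crank '[[[0,5,0],[0,0,0],7],[[0,6,0],[0,0,0],7],[[0,6,0],[0,0,0],7],[[0,6,0],[0,0,0],7],[[0,6,0],[0,0,0],7]]';  python3 - <<'E'
from h import *
o=snap('12'); t,s=o["top"],o["scene"]
cv2.imwrite('pics/z13.png',np.hstack([crop(s['pixels'],160,245,220,290,5),crop(t['pixels'],185,270,355,435,5)]))
E
```

```text
t: 24.58
ee_pos: [544.1, -237.3, 188.6]
orientation: [0.0, 1.571, -0.001]
ft_force: [0.7, -0.3, -0.4]
width: 48.2
t: 25.2
ee_pos: [543.8, -237.1, 350.2]
orientation: [0.001, 1.571, -0.001]
ft_force: [0.4, 0.3, 0.1]
width: 69.7
t: 25.82
ee_pos: [544.1, 54.6, 348.9]
orientation: [0.001, 1.57, -0.001]
ft_force: [0.2, -0.1, -0.3]
width: 70.0
```

View pics/z13.png

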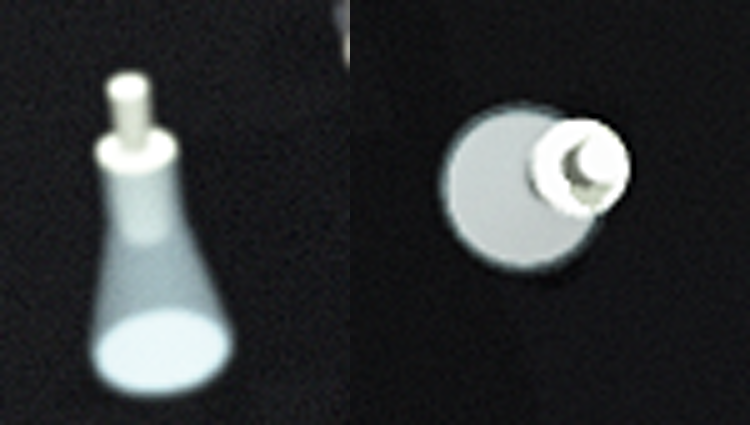

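View pics/top_12.png

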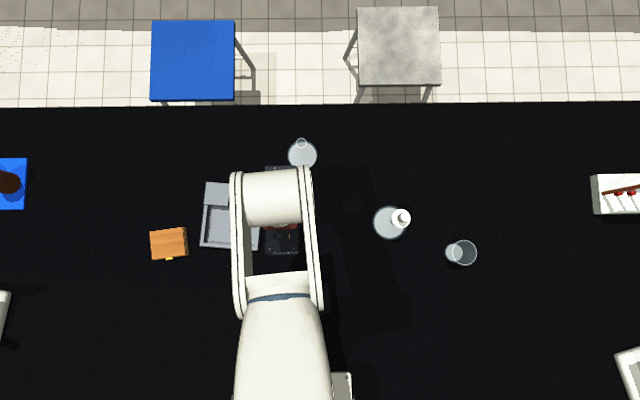

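Run:
```python
from h import *
t=dict(np.load("pics/top_12.npz")); s=dict(np.load("pics/scene_12.npz"))
g=t["pixels"].min(2); m=np.zeros_like(g); m[200:235,386:416]=(g[200:235,386:416]>222)
m=cv2.morphologyEx(m,cv2.MORPH_CLOSE,np.ones((5,5),np.uint8))
k=max(cv2.findContours(m,0,2)[0],key=cv2.contourArea); (u,v),r=cv2.minEnclosingCircle(k); print("flange top",u,v,r,onz(t,u,v,180))
f=lambda x,y,c0,r0:((x+.5)/5-.5+c0,(y+.5)/5-.5+r0)
print("handle end",onz(t,*f(600-350,161,355,185),230))
print("scene handle top exp",proj(s,[544,-237.2,230]),"obs",f(129,86,220,160),"flange exp",proj(s,[544,-237.2,180]),"obs",f(136,151,220,160))
print(get_obs()["ft_force"],get_obs()["t"])
close_job()
```

```text
flange top 400.48980712890625 217.87754821777344 9.456209182739258 [ 544.25416466 -237.39787401  180.        ]
handle end [ 543.1609017  -237.52602125  230.        ]
scene handle top exp [245.14397601 176.62102491] obs (245.4, 176.8) flange exp [246.73141511 189.16590309] obs (246.8, 189.8)
[ 0.07822573 -0.34763964  0.01194974] 25.925
the job is handed in; nothing more can be done
```

The flask is closed. I lifted the stopper out of the case by its plug and stood it upright on the open bench near (413, 101) mm. I let go and re-gripped it by the handle. I then lowered it into the flask's neck until the wrist force rose to about 9 N at the expected home height, let go, moved the arm clear and handed in at t ≈ 25.9 s.

**Last checks (cameras):**
- **Position:** the flange centre is at (544.3, -237.4), against a neck axis measured earlier at (544.0, -237.7). That is within about 0.5 mm.
- **Upright:** the handle end is at (543.2, -237.5), so the stopper is upright to about 1 mm over 50 mm.
- **Height:** the handle top and flange appear in the scene view within about 0.7 pixel of where a seated stopper should be.
- **Bystanders:** the narrow flask, beaker and slide box look unmoved in the final top view. I did not re-measure their positions.

**Disagreements:** before insertion the two cameras differed by about 1.5 mm in y for the flask's axis. I aimed between the two, and no contact force showed until the flange reached the rim. No check failed.

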